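# Fit the wooden burnishing head on the edge burnisher

## Robot

A 7-joint arm with a two-finger parallel gripper is mounted at the origin on the work surface. World frame = base frame: x ahead of the robot, y to its left, z up, the work surface at z = 0. Lengths are in m, angles in rad, forces in N, time in s.
With the tool pointing down it reaches from about 0.4 to 0.85 m from the base axis. Payload 4.5 kg.
Tool frame: the origin (TCP) lies midway between the tips of the shut fingers; the grasp point (between the pads) lies behind it (r.grip_point_offset is the z of the grasp point in the tool frame, in m); z points along the fingers, y is the line along which they close (so a half turn about z gives the same grasp; the last joint's range is limited). The gripper opens to 88 mm and grips with 3 to 60 N. Pads are 18 mm wide; open, the fingers measure 123 mm over their backs; the gripper's body (75 mm by 187 mm) begins 45 mm behind the grasp point.
Start: joints at [-1.24, 0.689, -0.195, 1.565, 0.157, 0.902, -0.215], TCP at [0.183, 0.598, 0.239] pointing down, gripper open.
Joint ranges: [-3.01, 3.01], [-0.46, 2.08], [-1.47, 1.51], [0.13, 2.56], [-1, 4.14], [0.04, 2.09], [-2.66, 2.66]. Speed limits (rad/s): [2.57, 2.57, 3.14, 3.14, 3.14, 3.14, 3.14].

## Interface

Orientations are given as a unit quaternion [x, y, z, w].
In Python, from plant import r, optics, workorder gives the robot as it stands.
- The arm moves only by the shell command python3 -m creep 'ROWS' [FORCE]. ROWS is JSON, a list of rows, each an object of numbers: "grip": the gripper command: -1 is shut, 1 is fully open, values between are in proportion; "tx", "ty", "tz": the shift along the tool's x, y, z in cm; "spin": the turn about the tool's z in degrees. In form: [{"grip": .., "tx": .., "ty": .., "tz": .., "spin": ..}, ...]. A call has 1 to 8 rows; each row shifts and turns the commanded pose from where the row before left it, along the tool's axes as they then stand; what a row does not reach is not made up. A row lasts 1/12 s, in which the tool goes at most 41.7 mm and 7.16 degrees, less where a joint would pass 70% of its speed; a pose out of reach is approached as far as the arm can. A call with a gripper value outside its range is refused whole. The fingers move at their own pace and stop on an object; FORCE is the grip in N (left out, the last holds). Time passes only in rows, so rows that do not move let the fingers close. It gives the time, the measured TCP pose, the force, the opening and the grip force at its end, in the units of the state.
- r.get_state(): the state, without advancing time (a new reading comes with each control period).
- optics.snapshot(name): name is "scene" or "side" or "wrist"; returns (picture, depth): 480x640x3 uint8, red, green, blue; 480x640 float32, m along the optical axis (not along the pixel's ray), 0 where there is no reading.
- optics.get_calibration(name): a dict with "fx", "fy", "cx", "cy" (pixels), "extrinsics" (4x4, takes a point from world to camera coordinates). Camera axes: x right, y down, z forward; pixel columns grow to the right and rows downward; lengths in m; the calibration is good to about 2 mm. The wrist camera is an equidistant fisheye: a pixel r from the principal point sees the ray r / f radians off the axis. A picture is of the moment at which its call begins: read the wrist's pose just before it. get_calibration takes no time and is no camera call; for the wrist camera it gives the pose at the moment of the call.
- workorder.finish_job(): hands the job in; it is judged then, once.
The state is a dict: "clock": time; "q": joint angles; "qd": joint speeds; "joint_torque": joint torques, N m; "tool_pos": TCP position; "eef_rot": TCP orientation; "contact_force": force on the tool from outside, world axes, zero at the start; "moment": the same for the moment, N m; "opening": opening from 0.0 (shut) to 1.0 (fully open); "finger_force": force on a finger pad.
Only numpy, scipy, OpenCV 4.12 (cv2) and the standard library are available. Lean on these libraries where they do the work, as an engineer would, in place of code of your own. Each camera call takes 0.05 s, during which the arm holds its last target. There are 200 camera calls.

## Task

Fit the grooved wooden burnishing head on the strap-edge burnisher: set it over the upright tapered spigot, without dropping it on, and press it straight down until it sits fully home on the metal collar and stays there by friction alone. Leave the grey felt head and the black rubber head standing where they are.

Things in the scene. Friction and masses are not known exactly. Their poses are not given: they have to be found in the camera images.
- wood_head: The head to fit: brown wooden barrel, 52 mm diameter, 75 mm tall, three dark grooves round it, dark dot on its flat top; about 0.085 kg. It stands on its open end. Origin: centre of its underside, z up its axis. Underside: tapered blind socket, 40 mm wide at the mouth, 24 mm at its 62 mm depth. Grip it across its diameter from above, round its upper half, any yaw; it may be pressed while gripped.
- collar (a point): Centre of the metal collar's top, 80 mm over the bench on a fixed green machine (170x150 mm, 66 high); z up. Spigot on it: springy black rubber, 44 mm wide, 35 at 34 mm up, then a polished steel nose to 9 mm at 58 mm. Set on it loosely, the head rests about 12 mm above the collar; pressed down it resists by up to 9-15 N until the collar (58 mm wide) stops its underside; friction then holds it.
- felt_head: Bystander: grey felt head, 52 mm in diameter, 75 mm tall, no grooves, bevelled top with a bright metal dot. Origin: centre of its underside, z up.
- rubber_head: Bystander: black rubber head, plain cylinder 52 mm in diameter, 75 mm tall, metal dot on its top. Origin: centre of its underside, z up.
Mind the look-alikes: they are no part of the job. Leave any pink or yellow look-alike of the wood_head alone.

How it is judged:
By the outcome, as a careful person would: the job done as asked, in the order asked, and still so for the second after the job is handed in, with the robot touching nothing.
It also fails if it takes over 48 s, if anything falls off the work surface, if the arm or the gripper's body presses on something with over 40 N, if the wrist force passes 120 N, or if a joint passes its speed limit or range.

## Working session

There is one attempt and no reset: what is moved stays moved. The work goes in short steps, Python scripts to look and compute and a shell command to move; the robot and the scene stay as the last step left them, time stands still between calls to the robot, and variables do not carry over. Pictures are saved under pics/ and viewed, at most 10 in all, crops included, and the job is handed in when it is done.

```bash
mkdir -p pics; ls; python3 - <<'E'
from plant import r, optics
import cv2, numpy as np
print(r.get_state(), r.grip_point_offset)
a,da=optics.snapshot("scene"); b,db=optics.snapshot("side")
np.savez("s0.npz",a=a,da=da,b=b,db=db)
cv2.imwrite("pics/scene0.png",a[:,:,::-1]);cv2.imwrite("pics/side0.png",b[:,:,::-1])
for n in("scene","side","wrist"):
  c=optics.get_calibration(n);print(n,{k:(np.round(v,3).tolist()) for k,v in c.items()})
E
```

```text
pics
{'clock': 0.0, 'q': array([-1.24019731,  0.68999882, -0.19450664,  1.56635699,  0.15732405,
        0.90252453, -0.21508376]), 'qd': array([ 0.00062584,  0.00017929,  0.00145649,  0.00040684,  0.00019923,
       -0.0026113 , -0.00031623]), 'joint_torque': array([-5.82259545e-04, -5.27569127e+01, -1.26706492e+00, -1.53428382e+01,
       -5.26569143e-02,  6.62327948e-03,  1.70827279e-04]), 'tool_pos': array([0.18265729, 0.59703361, 0.23789716]), 'eef_rot': array([ 1.47800221e-01,  9.89016784e-01, -9.44920403e-04, -5.85826172e-05]), 'contact_force': array([ 0.30101807,  0.17593142, -0.62938585]), 'moment': array([ 0.00654682, -0.01920967,  0.03144786]), 'finger_force': 0.0, 'opening': 1.000210320764834} -0.0187
scene {'fx': 487.523, 'fy': 487.523, 'cx': 317.734, 'cy': 234.63, 'extrinsics': [[-0.847, 0.531, 0.007, 0.401], [0.42, 0.677, -0.604, -0.196], [-0.325, -0.509, -0.797, 1.155], [0.0, 0.0, 0.0, 1.0]]}
side {'fx': 570.855, 'fy': 570.855, 'cx': 318.052, 'cy': 251.766, 'extrinsics': [[-0.998, -0.058, -0.012, 0.524], [-0.032, 0.7, -0.714, 0.036], [0.05, -0.712, -0.7, 0.976], [0.0, 0.0, 0.0, 1.0]]}
wrist {'fx': 371.648, 'fy': 371.648, 'cx': 321.065, 'cy': 235.703, 'extrinsics': [[0.292, 0.956, -0.001, -0.625], [0.91, -0.277, 0.307, -0.043], [0.294, -0.091, -0.952, 0.391], [0.0, 0.0, 0.0, 1.0]]}
```

View pics/scene0.png

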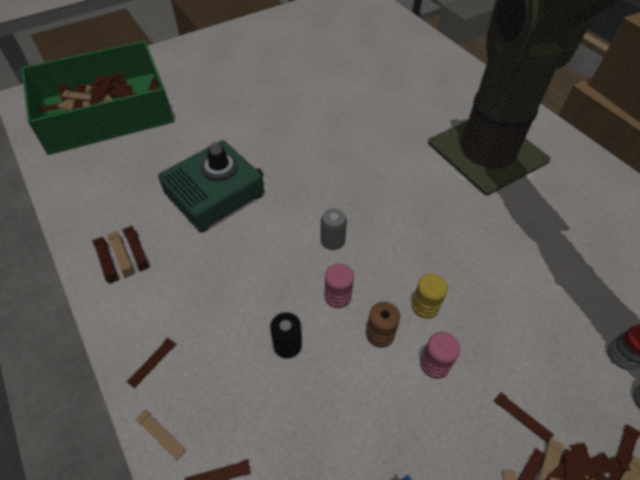

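View pics/side0.png

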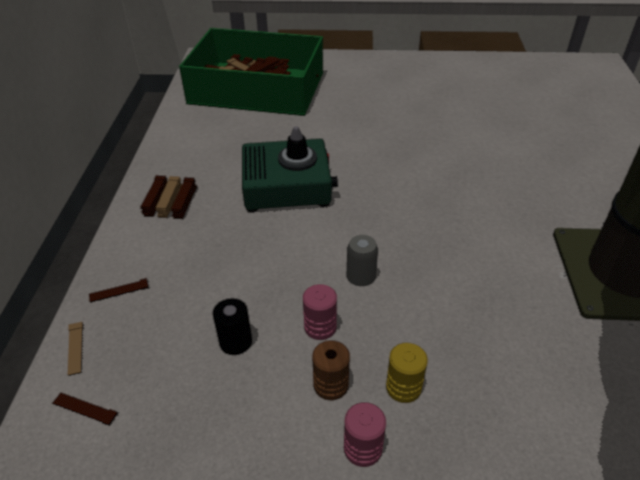

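Candidates, scene pixels: brown grooved head (383,324), pink ones (339,285) and (440,355), yellow (430,296), grey felt (333,229), black rubber (286,335). The description fits the brown one, which is at (331,369) in the side view. The spigot and collar are at (218,165) in scene and (297,155) in side.

```bash
cat > h.py <<'E'
import numpy as np, cv2
from plant import r, optics
def ray(n,uv,z,c=None):
    c=c or optics.get_calibration(n); E=np.array(c["extrinsics"]);R,t=E[:3,:3],E[:3,3]
    x,y=(uv[0]-c["cx"])/c["fx"],(uv[1]-c["cy"])/c["fy"]
    if n=="wrist":
        th=np.hypot(x,y); s=np.sin(th)/th if th>1e-9 else 1; d=np.array([x*s,y*s,np.cos(th)])
    else: d=np.array([x,y,1.])
    o=-R.T@t; d=R.T@d
    return o+d*(z-o[2])/d[2]
def cloud(n,D,box):
    c=optics.get_calibration(n);E=np.array(c["extrinsics"]);u0,v0,u1,v1=box
    v,u=np.mgrid[v0:v1,u0:u1];d=D[v0:v1,u0:u1]
    P=np.stack([(u-c["cx"])/c["fx"]*d,(v-c["cy"])/c["fy"]*d,d],-1)
    return (P-E[:3,3])@E[:3,:3]
E
python3 - <<'E'
from h import *
f=np.load("s0.npz")
for n,k,bw,bc,bs in(("scene","a",(360,295,408,352),(195,135,245,185),0),("side","b",(305,335,358,402),(272,122,325,172),0)):
    I=f[k];D=f["d"+k]
    for nm,b,zr in(("wood",bw,(.068,.085)),("collar",bc,(.074,.086)),("nose",bc,(.118,.16))):
        P=cloud(n,D,b);m=(D[b[1]:b[3],b[0]:b[2]]>0)&(P[...,2]>zr[0])&(P[...,2]<zr[1])
        Q=P[m]; 
        if len(Q)<4: print(n,nm,len(Q));continue
        (cx,cy),rad=cv2.minEnclosingCircle(Q[:,:2].astype(np.float32))
        print(n,nm,len(Q),Q.mean(0).round(4),"circ",round(cx,4),round(cy,4),round(rad,4),"zmed",np.median(Q[:,2]).round(4),Q[:,2].max().round(4))
print(ray("scene",(385,314),.075),ray("side",(331,355),.075))
a=cv2.resize(f["a"][290:360,355:415],None,fx=5,fy=5);b=cv2.resize(f["b"][335:405,300:360],None,fx=5,fy=5)
c=cv2.resize(f["a"][130:200,190:250],None,fx=5,fy=5);d=cv2.resize(f["b"][115:185,265:325],None,fx=5,fy=5)
x=np.vstack([np.hstack([a,b]),np.hstack([c,d])])[:,:,::-1]
cv2.imwrite("pics/crop1.png",cv2.resize(x,None,fx=.85,fy=.85))
E
```

```text
scene wood 703 [0.4975 0.2446 0.0743] circ 0.4959 0.2434 0.0264 zmed 0.0745 0.0788
scene collar 356 [ 0.5852 -0.2078  0.0783] circ 0.5819 -0.2187 0.0386 zmed 0.0785 0.086
scene nose 123 [ 0.583  -0.2143  0.1274] circ 0.5831 -0.2166 0.0139 zmed 0.1269 0.1386
side wood 992 [0.4922 0.2474 0.0737] circ 0.4925 0.2443 0.0269 zmed 0.0739 0.0784
side collar 283 [ 0.5749 -0.2045  0.0788] circ 0.5745 -0.2116 0.0362 zmed 0.0787 0.0858
side nose 117 [ 0.5767 -0.2132  0.1272] circ 0.5771 -0.2153 0.0113 zmed 0.1261 0.1382
[0.49505793 0.24354    0.075     ] [0.49248447 0.24689078 0.075     ]
```

View pics/crop1.png

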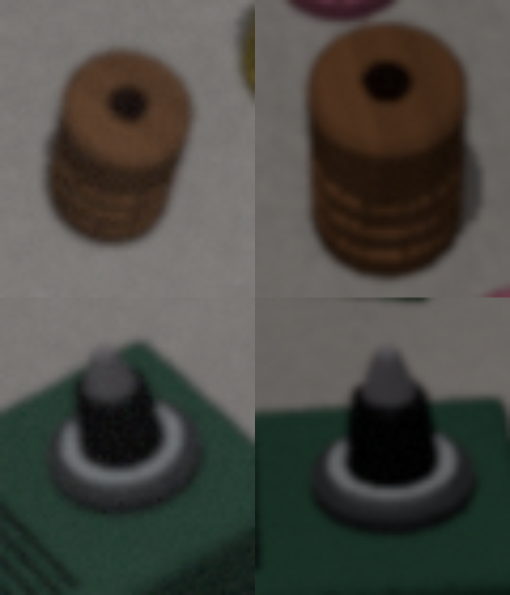

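The crops confirm the brown head: a flat top with a dark dot near (128,103) in the left crop, and three grooves. The steel nose shows on the black spigot, with the collar ring below it. Next I'll check where the neighbours are so I can pick the grasp yaw.

```bash
cat >> h.py <<'E'
from scipy.spatial.transform import Rotation as Ro
def tool(): 
    s=r.get_state(); return np.array(s["tool_pos"]),Ro.from_quat(s["eef_rot"]).as_matrix(),s
def togo(p):
    t,R,s=tool(); return (R.T@(np.array(p)-t)*100).round(2)
E
python3 - <<'E'
from h import *
W=np.array([.494,.245])
for n,a,b in(("pink1",(339,275),(320,297)),("pink2",(441,347),(365,419)),("yel",(432,284),(408,358)),("felt",(334,217),(362,244)),("rub",(286,325),(231,309))):
    p=(ray("scene",a,.075)+ray("side",b,.075))[:2]/2; d=p-W
    print(n,p.round(3),"dist",np.hypot(*d).round(3),"bearing",np.degrees(np.arctan2(d[1],d[0])).round())
t,R,s=tool();print(R.round(3));print(togo([.494,.245,.16]))
E
```

```text
pink1 [0.515 0.142] dist 0.105 bearing -78.0
pink2 [0.451 0.339] dist 0.103 bearing 115.0
yel [0.39  0.243] dist 0.104 bearing -179.0
felt [0.452 0.026] dist 0.223 bearing -101.0
rub [0.643 0.174] dist 0.165 bearing -26.0
[[-0.956  0.292 -0.   ]
 [ 0.292  0.956 -0.002]
 [-0.    -0.002 -1.   ]]
[-40.07 -24.56   7.85]
```

```bash
python3 -m creep '[{"tx":-2.5,"ty":-1.5,"grip":1},{"tx":-3.2,"ty":-2,"grip":1},{"tx":-3.2,"ty":-2,"grip":1},{"tx":-3.2,"ty":-2,"grip":1},{"tx":-3.2,"ty":-2,"grip":1},{"tx":-3.2,"ty":-2,"grip":1},{"tx":-3.2,"ty":-2,"grip":1},{"tx":-3.2,"ty":-2,"grip":1}]' 25
python3 -m creep '[{"tx":-3.2,"ty":-2,"grip":1},{"tx":-3,"ty":-2,"grip":1},{"tx":-2,"ty":-1,"grip":1},{"grip":1,"spin":7},{"grip":1,"spin":7},{"grip":1,"spin":7},{"grip":1}]'
python3 - <<'E'
from h import *
t,R,s=tool();print(togo([.494,.245,.16]),R[:,1])
c=optics.get_calibration("wrist")
a,d=optics.snapshot("wrist");cv2.imwrite("pics/w1.png",a[:,:,::-1]);np.save("w1.npy",a)
E
```

```text
[-40.07 -24.56   7.85] [ 0.29242593  0.95628676 -0.00164444]$[0]: bad value
$[0]: bad value
```

View pics/w1.png

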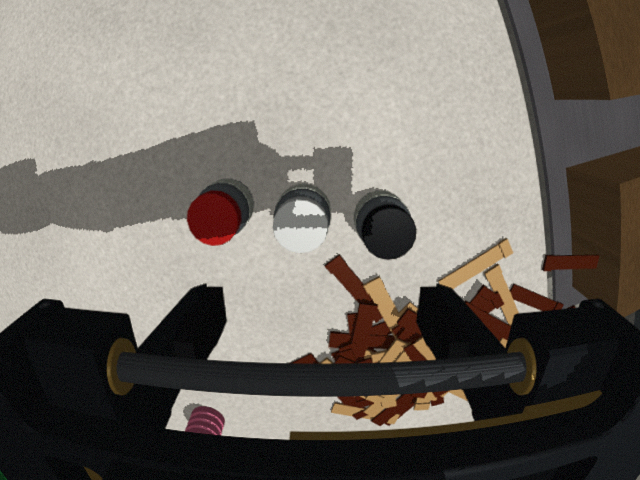

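The wrist view, still from the start pose, shows cups at (215,218), (300,222) and (388,230) and a pile of scraps. The moves were refused, probably because every row needs all its keys.

```bash
python3 -m creep '[{"grip":1,"tx":-2.5,"ty":-1.5,"tz":0,"spin":0},{"grip":1,"tx":-3.2,"ty":-2,"tz":0,"spin":0},{"grip":1,"tx":-3.2,"ty":-2,"tz":0,"spin":0},{"grip":1,"tx":-3.2,"ty":-2,"tz":0,"spin":0}]' 25
```

```text
clock: 0.48
tool_pos: [0.2771, 0.4892, 0.2384]
eef_rot: [0.147, 0.989, -0.0, 0.0]
contact_force: [0.9, 0.5, -0.5]
opening: 1.001
finger_force: 0.0
```

```bash
python3 -m creep '[{"grip":1,"tx":-3.2,"ty":-2,"tz":0,"spin":0},{"grip":1,"tx":-3.2,"ty":-2,"tz":0,"spin":0},{"grip":1,"tx":-3.2,"ty":-2,"tz":0,"spin":0},{"grip":1,"tx":-3.2,"ty":-2,"tz":0,"spin":0},{"grip":1,"tx":-3.2,"ty":-2,"tz":0,"spin":0},{"grip":1,"tx":-3.2,"ty":-2,"tz":0,"spin":0},{"grip":1,"tx":-3,"ty":-1.5,"tz":0,"spin":0},{"grip":1,"tx":-2,"ty":-1,"tz":0,"spin":0}]'
python3 -m creep '[{"grip":1,"tx":0,"ty":0,"tz":0,"spin":7},{"grip":1,"tx":0,"ty":0,"tz":0,"spin":7},{"grip":1,"tx":0,"ty":0,"tz":0,"spin":7},{"grip":1,"tx":0,"ty":0,"tz":0,"spin":0},{"grip":1,"tx":0,"ty":0,"tz":0,"spin":0}]'
python3 - <<'E'
from h import *
t,R,s=tool();print(togo([.494,.245,.16]),R[:,1])
c=optics.get_calibration("wrist")
a,d=optics.snapshot("wrist");cv2.imwrite("pics/w2.png",a[:,:,::-1]);np.savez("w2.npz",a=a,d=d)
import json;json.dump({k:np.array(v).tolist() for k,v in c.items()},open("w2.json","w"))
E
```

```text
clock: 1.15
tool_pos: [0.4681, 0.2772, 0.2385]
eef_rot: [0.15, 0.989, -0.001, 0.001]
contact_force: [0.7, 0.0, -0.7]
opening: 1.001
finger_force: 0.0
clock: 1.57
tool_pos: [0.4654, 0.2812, 0.2386]
eef_rot: [0.324, 0.946, -0.0, 0.0]
contact_force: [-0.0, 0.4, -0.4]
opening: 0.999
finger_force: 0.0
[-4.48 -1.1   7.86] [ 6.12852228e-01  7.90197380e-01 -4.96428825e-04]
```

View pics/w2.png

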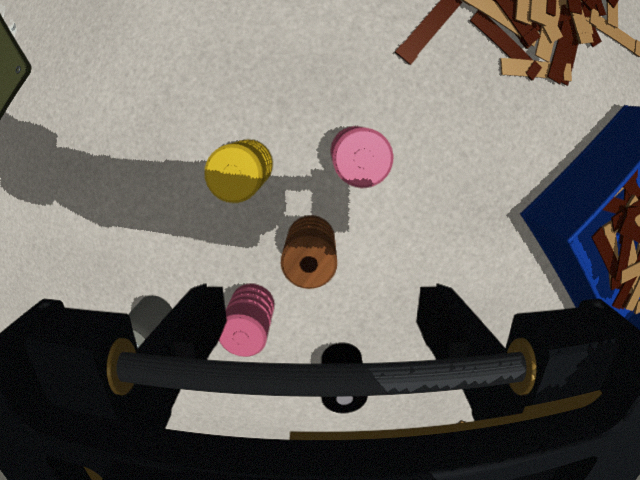

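The wrist view shows the brown head with its dot at (309,264), yellow at (236,172), pinks at (362,157) and (244,335), and black rubber at (344,400) beyond. I'll refine the head position from the dot.

```bash
python3 - <<'E'
from h import *
import json
c=json.load(open("w2.json"));f=np.load("w2.npz");a=f["a"]
p=a[250:280,295:325].astype(int).sum(2);m=(p<130).astype(np.uint8)
n,l,st,ce=cv2.connectedComponentsWithStats(m);print(st,ce)
uv=ce[1+np.argmax(st[1:,4])]+[295,250];w=ray("wrist",uv,.075,c);print(uv,w)
print(togo([w[0],w[1],.16]))
E
```

```text
[[  0   0  30  30 677]
 [  5   6  18  17 223]] [[14.87592319 14.66174298]
 [13.35874439 14.00896861]]
[308.35874439 264.00896861] [0.49546359 0.24395121 0.075     ]
[-4.66 -1.1   7.86]
```

```bash
python3 -m creep '[{"grip":1,"tx":-2.4,"ty":-0.6,"tz":0,"spin":0},{"grip":1,"tx":-2.3,"ty":-0.5,"tz":0,"spin":0},{"grip":1,"tx":0,"ty":0,"tz":3,"spin":0},{"grip":1,"tx":0,"ty":0,"tz":3,"spin":0},{"grip":1,"tx":0,"ty":0,"tz":2.5,"spin":0},{"grip":1,"tx":0,"ty":0,"tz":1.5,"spin":0},{"grip":1,"tx":0,"ty":0,"tz":0,"spin":0},{"grip":1,"tx":0,"ty":0,"tz":0,"spin":0}]'
python3 - <<'E'
from h import *
print(togo([.495,.2442,.033]))
c=optics.get_calibration("wrist")
a,d=optics.snapshot("wrist");cv2.imwrite("pics/w3.png",a[:,:,::-1])
p=a.astype(int).sum(2);
u=cv2.cvtColor(a,cv2.COLOR_RGB2HSV)
m=((u[...,0]<18)&(u[...,1]>90)&(u[...,2]>60)).astype(np.uint8)
n,l,st,ce=cv2.connectedComponentsWithStats(m)
for i in range(1,n):
  if st[i,4]>800: print(st[i],ce[i])
E
```

```text
clock: 2.28
tool_pos: [0.4954, 0.2435, 0.1383]
eef_rot: [0.325, 0.946, -0.0, -0.001]
contact_force: [-0.4, 0.2, 0.8]
opening: 1.003
finger_force: 0.0
[ 0.06  0.04 10.53]
[559   0  54  28 837] [586.05615293  11.90919952]
[ 279  212   84   80 4052] [322.43089832 252.42374136]
```

View pics/w3.png

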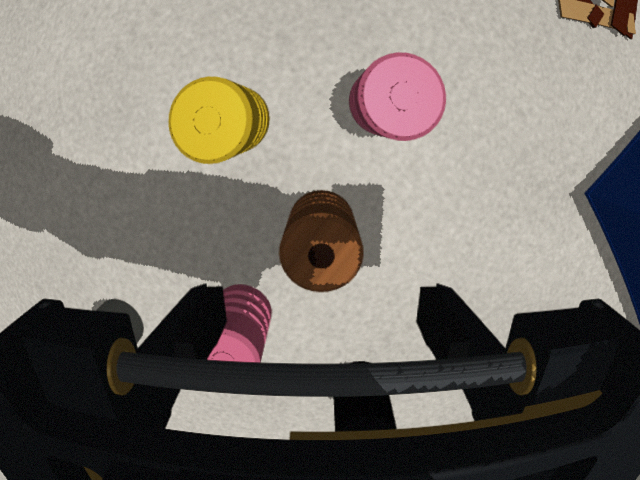

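The head's dot is at (321,256), centred between the fingers, and the pink one at (240,340) sits well off to the side. Next: descend and grip.

```bash
python3 -m creep '[{"grip":1,"tx":0,"ty":0,"tz":2,"spin":0},{"grip":1,"tx":0,"ty":0,"tz":2.5,"spin":0},{"grip":1,"tx":0,"ty":0,"tz":2.5,"spin":0},{"grip":1,"tx":0,"ty":0,"tz":2,"spin":0},{"grip":1,"tx":0,"ty":0,"tz":1.5,"spin":0},{"grip":1,"tx":0,"ty":0,"tz":0,"spin":0},{"grip":-1,"tx":0,"ty":0,"tz":0,"spin":0},{"grip":-1,"tx":0,"ty":0,"tz":0,"spin":0}]' 45
python3 -m creep '[{"grip":-1,"tx":0,"ty":0,"tz":0,"spin":0},{"grip":-1,"tx":0,"ty":0,"tz":0,"spin":0},{"grip":-1,"tx":0,"ty":0,"tz":0,"spin":0},{"grip":-1,"tx":0,"ty":0,"tz":0,"spin":0},{"grip":-1,"tx":0,"ty":0,"tz":0,"spin":0}]' 45
```

```text
clock: 3.0
tool_pos: [0.497, 0.2443, 0.0353]
eef_rot: [0.325, 0.946, 0.001, 0.001]
contact_force: [0.4, -0.2, -0.2]
opening: 0.875
finger_force: 0.0
clock: 3.42
tool_pos: [0.4962, 0.2437, 0.0344]
eef_rot: [0.326, 0.946, 0.0, 0.0]
contact_force: [-0.5, -0.4, 6.1]
opening: 0.583
finger_force: 45.0
```

```bash
python3 -m creep '[{"grip":-1,"tx":0,"ty":0,"tz":-1,"spin":0},{"grip":-1,"tx":0,"ty":0,"tz":-2,"spin":0},{"grip":-1,"tx":0,"ty":0,"tz":-3,"spin":0},{"grip":-1,"tx":0,"ty":0,"tz":-3.5,"spin":0},{"grip":-1,"tx":0,"ty":0,"tz":-3.5,"spin":0},{"grip":-1,"tx":0,"ty":0,"tz":-3.5,"spin":0},{"grip":-1,"tx":0,"ty":0,"tz":-3,"spin":0},{"grip":-1,"tx":0,"ty":0,"tz":-1.5,"spin":0}]'
python3 -m creep '[{"grip":-1,"tx":0,"ty":0,"tz":0,"spin":0},{"grip":-1,"tx":0,"ty":0,"tz":0,"spin":0}]'
python3 - <<'E'
from h import *
print(togo([.58,-.2145,.235]),r.get_state()["opening"])
a,d=optics.snapshot("side");b,e=optics.snapshot("scene")
cv2.imwrite("pics/g.png",np.hstack([cv2.resize(a,(400,300)),cv2.resize(b,(400,300))])[:,:,::-1])
E
```

```text
clock: 4.08
tool_pos: [0.4969, 0.2442, 0.2481]
eef_rot: [0.326, 0.945, 0.002, 0.002]
contact_force: [0.5, 0.8, -1.1]
opening: 0.583
finger_force: 45.0
clock: 4.25
tool_pos: [0.4958, 0.2435, 0.2444]
eef_rot: [0.326, 0.945, 0.0, 0.0]
contact_force: [0.2, 0.1, -0.2]
opening: 0.58
finger_force: 45.0
[-34.83 -30.9    0.92] 0.5798592568252636
```

View pics/g.png

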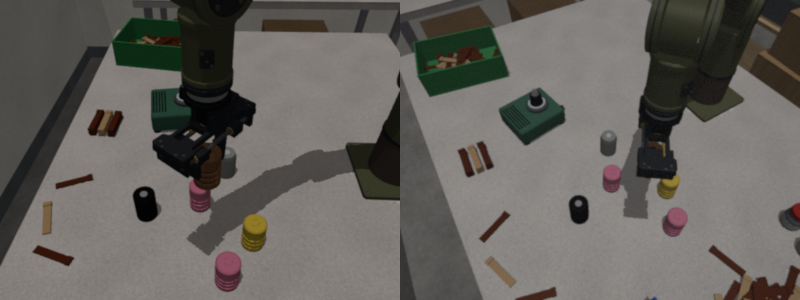

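The wood head is held upright at (207,168) in the left half, and the others are still standing. Next: carry it to the spigot.

```bash
python3 -m creep '[{"grip":-1,"tx":-1,"ty":-0.9,"tz":0,"spin":0},{"grip":-1,"tx":-2,"ty":-1.8,"tz":0,"spin":0},{"grip":-1,"tx":-2.5,"ty":-2.2,"tz":0,"spin":0},{"grip":-1,"tx":-2.5,"ty":-2.2,"tz":0,"spin":0},{"grip":-1,"tx":-2.5,"ty":-2.2,"tz":0,"spin":0},{"grip":-1,"tx":-2.5,"ty":-2.2,"tz":0,"spin":0},{"grip":-1,"tx":-2.5,"ty":-2.2,"tz":0,"spin":0},{"grip":-1,"tx":-2.5,"ty":-2.2,"tz":0,"spin":0}]'
python3 -m creep '[{"grip":-1,"tx":-2.5,"ty":-2.2,"tz":0,"spin":0},{"grip":-1,"tx":-2.5,"ty":-2.2,"tz":0,"spin":0},{"grip":-1,"tx":-2.5,"ty":-2.2,"tz":0,"spin":0},{"grip":-1,"tx":-2.5,"ty":-2.2,"tz":0,"spin":0},{"grip":-1,"tx":-2,"ty":-1.8,"tz":0,"spin":0},{"grip":-1,"tx":-1,"ty":-0.9,"tz":0,"spin":0},{"grip":-1,"tx":0,"ty":0,"tz":0,"spin":0},{"grip":-1,"tx":0,"ty":0,"tz":0,"spin":0}]'
python3 - <<'E'
from h import *
t,R,s=tool();print(R.round(3));print(togo([.58,-.2145,.235]))
a,d=optics.snapshot("side");b,e=optics.snapshot("scene")
np.savez("s1.npz",a=b,da=e,b=a,db=d)
x=cv2.resize(a[60:210,210:410],(400,300));y=cv2.resize(b[70:220,120:320],(400,300))
cv2.imwrite("pics/g2.png",np.hstack([x,y])[:,:,::-1])
E
```

```text
clock: 5.02
tool_pos: [0.5387, 0.0044, 0.2423]
eef_rot: [0.326, 0.945, -0.001, -0.001]
contact_force: [0.5, -0.4, -0.4]
opening: 0.586
finger_force: 45.0
clock: 5.68
tool_pos: [0.5705, -0.1629, 0.2427]
eef_rot: [0.326, 0.945, 0.0, -0.001]
contact_force: [-0.8, 1.6, -0.7]
opening: 0.588
finger_force: 45.0
[[-0.787  0.616 -0.002]
 [ 0.616  0.787  0.001]
 [ 0.003 -0.    -1.   ]]
[-3.93 -3.48  0.76]
```

View pics/g2.png

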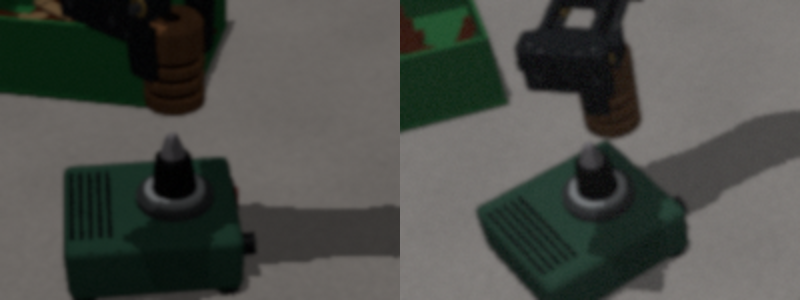

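The head is at (175,60) and the spigot at (172,165) in the left (side) crop; in the right (scene) crop they are at (610,95) and (596,180). Both views are clear, so I'll move above the nose and compare the axes there.

```bash
python3 -m creep '[{"grip":-1,"tx":-1.4,"ty":-1.2,"tz":0,"spin":0},{"grip":-1,"tx":-1.4,"ty":-1.2,"tz":0,"spin":0},{"grip":-1,"tx":-1.3,"ty":-1,"tz":0,"spin":0},{"grip":-1,"tx":0,"ty":0,"tz":2,"spin":0},{"grip":-1,"tx":0,"ty":0,"tz":2,"spin":0},{"grip":-1,"tx":0,"ty":0,"tz":1.6,"spin":0},{"grip":-1,"tx":0,"ty":0,"tz":0,"spin":0},{"grip":-1,"tx":0,"ty":0,"tz":0,"spin":0}]'
python3 - <<'E'
from h import *
t,R,s=tool();print(togo([.5815,-.215,.185]))
a,d=optics.snapshot("side");b,e=optics.snapshot("scene")
np.savez("s2.npz",a=b,da=e,b=a,db=d)
x=cv2.resize(a[80:200,240:360],(400,400),interpolation=cv2.INTER_CUBIC);y=cv2.resize(b[90:210,160:280],(400,400),interpolation=cv2.INTER_CUBIC)
z=np.clip(np.hstack([x,y]).astype(float)*1.8,0,255).astype(np.uint8)
cv2.imwrite("pics/g3.png",z[:,:,::-1])
E
```

```text
clock: 6.45
tool_pos: [0.5826, -0.2129, 0.1873]
eef_rot: [0.324, 0.946, 0.0, -0.001]
contact_force: [1.4, 0.2, -0.5]
opening: 0.586
finger_force: 45.0
[-0.04 -0.23  0.23]
```

View pics/g3.png

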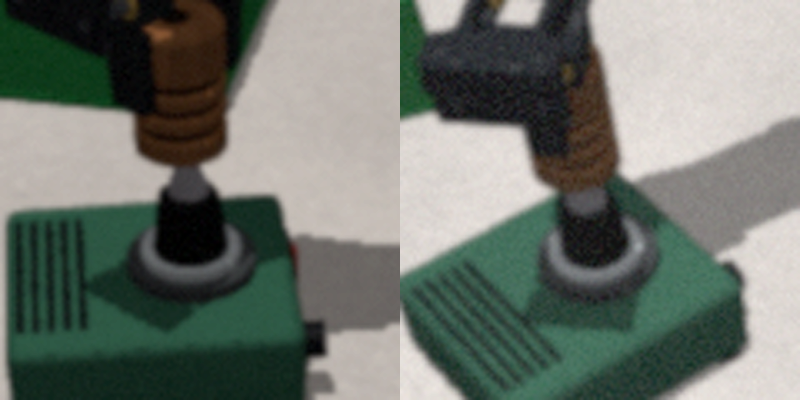

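```bash
python3 - <<'E'
from h import *
f=np.load("s2.npz")
def proj(n,P):
    c=optics.get_calibration(n);E=np.array(c["extrinsics"]);q=E[:3,:3]@np.array(P)+E[:3,3]
    return np.array([c["fx"]*q[0]/q[2]+c["cx"],c["fy"]*q[1]/q[2]+c["cy"]])
t,R,s=tool()
for n,k,bx in(("side","b",(275,325)),("scene","a",(195,250))):
    I=cv2.cvtColor(f[k],cv2.COLOR_RGB2HSV).astype(int)
    h0=proj(n,[t[0],t[1],t[2]-.0344]);s0=proj(n,[.5815,-.215,.08]);s1=proj(n,[.5815,-.215,.138])
    print(n,"pred head bottom",h0.round(1),"spigot base/tip",s0.round(1),s1.round(1))
    for v in range(110,172,2):
        row=I[v,bx[0]:bx[1]]
        wood=np.where((row[:,0]<20)&(row[:,1]>80)&(row[:,2]>25))[0]+bx[0]
        blk=np.where(row[:,2]<26)[0]+bx[0]
        axis=s1[0]+(v-s1[1])*(s0[0]-s1[0])/(s0[1]-s1[1])
        print(v,"wood",(wood.min(),wood.max(),(wood.min()+wood.max())/2) if len(wood)>5 else "","blk",(blk.min(),blk.max(),(blk.min()+blk.max())/2,len(blk)) if len(blk)>5 else "","axis",round(axis,1))
E
```

```text
side pred head bottom [292.  119.8] spigot base/tip [294.9 153.3] [293.6 127.3]
110 wood (np.int64(287), np.int64(307), np.float64(297.0)) blk (np.int64(275), np.int64(304), np.float64(289.5), 13) axis 292.8
112 wood (np.int64(289), np.int64(307), np.float64(298.0)) blk (np.int64(278), np.int64(303), np.float64(290.5), 17) axis 292.9
114 wood (np.int64(301), np.int64(306), np.float64(303.5)) blk (np.int64(281), np.int64(300), np.float64(290.5), 20) axis 293.0
116 wood (np.int64(281), np.int64(306), np.float64(293.5)) blk  axis 293.1
118 wood (np.int64(281), np.int64(307), np.float64(294.0)) blk  axis 293.2
120 wood (np.int64(281), np.int64(306), np.float64(293.5)) blk (np.int64(284), np.int64(302), np.float64(293.0), 18) axis 293.3
122 wood (np.int64(282), np.int64(306), np.float64(294.0)) blk (np.int64(289), np.int64(296), np.float64(292.5), 8) axis 293.4
124 wood (np.int64(282), np.int64(305), np.float64(293.5)) blk  axis 293.5
126 wood (np.int64(284), np.int64(304), np.float64(294.0)) blk  axis 293.6
128 wood (np.int64(288), np.int64(299), np.float64(293.5)) blk  axis 293.7
130 wo
[... 3619 characters left out ...]
t64(225), np.float64(216.5), 6) axis 216.2
154 wood  blk (np.int64(208), np.int64(225), np.float64(216.5), 11) axis 216.6
156 wood  blk (np.int64(208), np.int64(225), np.float64(216.5), 18) axis 217.1
158 wood  blk (np.int64(209), np.int64(226), np.float64(217.5), 18) axis 217.5
160 wood  blk (np.int64(209), np.int64(226), np.float64(217.5), 18) axis 217.9
162 wood  blk (np.int64(209), np.int64(227), np.float64(218.0), 19) axis 218.4
164 wood  blk (np.int64(209), np.int64(227), np.float64(218.0), 19) axis 218.8
166 wood  blk (np.int64(210), np.int64(225), np.float64(217.5), 16) axis 219.2
168 wood  blk (np.int64(212), np.int64(222), np.float64(217.0), 11) axis 219.7
170 wood  blk  axis 220.1
```

```bash
python3 -m creep '[{"grip":-1,"tx":-0.1,"ty":-0.4,"tz":0,"spin":0},{"grip":-1,"tx":0,"ty":0,"tz":1,"spin":0},{"grip":-1,"tx":0,"ty":0,"tz":1,"spin":0},{"grip":-1,"tx":0,"ty":0,"tz":1,"spin":0},{"grip":-1,"tx":0,"ty":0,"tz":0.5,"spin":0},{"grip":-1,"tx":0,"ty":0,"tz":0,"spin":0},{"grip":-1,"tx":0,"ty":0,"tz":0,"spin":0}]'
python3 -m creep '[{"grip":-1,"tx":0,"ty":0,"tz":0.5,"spin":0},{"grip":-1,"tx":0,"ty":0,"tz":0.5,"spin":0},{"grip":-1,"tx":0,"ty":0,"tz":0,"spin":0},{"grip":-1,"tx":0,"ty":0,"tz":0,"spin":0}]'
python3 -c "
from h import *
print(togo([.581,-.2165,.1264]))"
```

```text
clock: 7.13
tool_pos: [0.5808, -0.2188, 0.152]
eef_rot: [0.326, 0.946, 0.0, -0.001]
contact_force: [0.0, 0.7, -1.0]
opening: 0.584
finger_force: 45.0
clock: 7.47
tool_pos: [0.5809, -0.2189, 0.1424]
eef_rot: [0.326, 0.946, 0.0, -0.0]
contact_force: [-0.2, 0.5, -0.3]
opening: 0.587
finger_force: 45.0
[0.14 0.2  1.6 ]
```

```bash
python3 -m creep '[{"grip":-1,"tx":0.15,"ty":0.2,"tz":0,"spin":0},{"grip":-1,"tx":0,"ty":0,"tz":0.4,"spin":0},{"grip":-1,"tx":0,"ty":0,"tz":0.4,"spin":0},{"grip":-1,"tx":0,"ty":0,"tz":0.3,"spin":0},{"grip":-1,"tx":0,"ty":0,"tz":0.2,"spin":0},{"grip":-1,"tx":0,"ty":0,"tz":0,"spin":0},{"grip":-1,"tx":0,"ty":0,"tz":0,"spin":0}]'
python3 -m creep '[{"grip":-1,"tx":0,"ty":0,"tz":0.1,"spin":0},{"grip":-1,"tx":0,"ty":0,"tz":0.1,"spin":0},{"grip":-1,"tx":0,"ty":0,"tz":0.1,"spin":0},{"grip":-1,"tx":0,"ty":0,"tz":0.1,"spin":0},{"grip":-1,"tx":0,"ty":0,"tz":0,"spin":0},{"grip":-1,"tx":0,"ty":0,"tz":0,"spin":0}]'
python3 -c "
from h import *
print(togo([.581,-.2165,.1144]),r.get_state()['moment'])"
```

```text
clock: 8.05
tool_pos: [0.5809, -0.2181, 0.1294]
eef_rot: [0.326, 0.945, -0.001, 0.0]
contact_force: [0.3, -5.1, -1.6]
opening: 0.587
finger_force: 45.0
clock: 8.55
tool_pos: [0.581, -0.2184, 0.126]
eef_rot: [0.326, 0.945, -0.001, 0.0]
contact_force: [-1.4, -5.1, 2.3]
opening: 0.584
finger_force: 45.0
[0.12 0.15 1.16] [-1.38091021  0.19623857  0.04174046]
```

The sideways force of -5 N in y means the spigot lies further towards -y, so I'll comply with it.

```bash
python3 -m creep '[{"grip":-1,"tx":-0.1,"ty":-0.15,"tz":0,"spin":0},{"grip":-1,"tx":0,"ty":0,"tz":0,"spin":0},{"grip":-1,"tx":0,"ty":0,"tz":0,"spin":0},{"grip":-1,"tx":0,"ty":0,"tz":0,"spin":0}]'
python3 -m creep '[{"grip":-1,"tx":-0.05,"ty":-0.1,"tz":0.1,"spin":0},{"grip":-1,"tx":0,"ty":0,"tz":0,"spin":0},{"grip":-1,"tx":0,"ty":0,"tz":0,"spin":0},{"grip":-1,"tx":0,"ty":0,"tz":0,"spin":0}]'
python3 -c "
from h import *
print(togo([.581,-.2165,.1144]),r.get_state()['moment'])"
```

```text
clock: 8.88
tool_pos: [0.5809, -0.219, 0.1258]
eef_rot: [0.326, 0.945, -0.0, 0.0]
contact_force: [-1.3, -4.4, 3.4]
opening: 0.585
finger_force: 45.0
clock: 9.22
tool_pos: [0.5809, -0.2193, 0.1247]
eef_rot: [0.326, 0.946, 0.0, 0.0]
contact_force: [0.3, -4.2, 2.0]
opening: 0.587
finger_force: 45.0
[0.17 0.23 1.03] [-1.00274661  0.07091654  0.0389742 ]
```

```bash
python3 -m creep '[{"grip":-1,"tx":-0.15,"ty":-0.2,"tz":0,"spin":0},{"grip":-1,"tx":0,"ty":0,"tz":0,"spin":0},{"grip":-1,"tx":0,"ty":0,"tz":0,"spin":0},{"grip":-1,"tx":0,"ty":0,"tz":0,"spin":0},{"grip":-1,"tx":0,"ty":0,"tz":0,"spin":0}]'
python3 - <<'E'
from h import *
print(togo([.581,-.2165,.1144]),r.get_state()['moment'])
a,d=optics.snapshot("side");b,e=optics.snapshot("scene")
x=cv2.resize(a[80:200,240:360],(400,400),interpolation=cv2.INTER_CUBIC);y=cv2.resize(b[90:210,160:280],(400,400),interpolation=cv2.INTER_CUBIC)
z=np.clip(np.hstack([x,y]).astype(float)*1.8,0,255).astype(np.uint8)
cv2.imwrite("pics/g4.png",z[:,:,::-1])
E
```

```text
clock: 9.63
tool_pos: [0.5809, -0.2202, 0.1245]
eef_rot: [0.325, 0.946, 0.001, -0.0]
contact_force: [-0.6, 1.0, 1.1]
opening: 0.587
finger_force: 45.0
[0.22 0.3  1.01] [0.45402757 0.03520499 0.00533441]
```

View pics/g4.png

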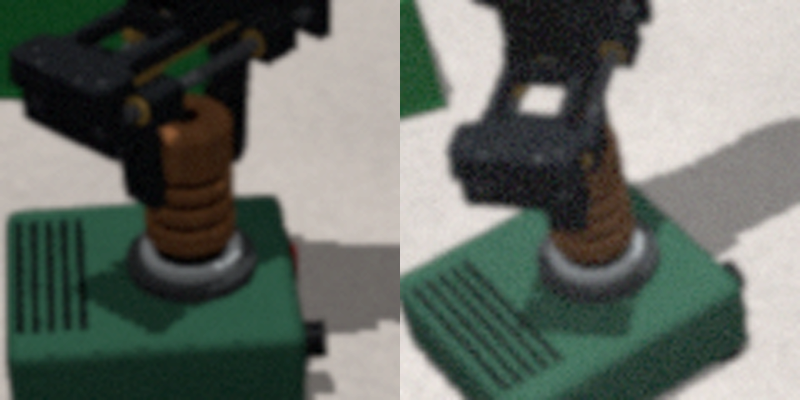

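The sideways force is gone, and the head sits over the spigot just above the collar (side crop 190,250; scene crop 595,260). Next: press down in small steps.

```bash
python3 -m creep '[{"grip":-1,"tx":0,"ty":0,"tz":0.1,"spin":0},{"grip":-1,"tx":0,"ty":0,"tz":0.1,"spin":0},{"grip":-1,"tx":0,"ty":0,"tz":0.1,"spin":0},{"grip":-1,"tx":0,"ty":0,"tz":0.1,"spin":0},{"grip":-1,"tx":0,"ty":0,"tz":0.1,"spin":0},{"grip":-1,"tx":0,"ty":0,"tz":0,"spin":0},{"grip":-1,"tx":0,"ty":0,"tz":0,"spin":0}]' 55
python3 -m creep '[{"grip":-1,"tx":0,"ty":0,"tz":0.1,"spin":0},{"grip":-1,"tx":0,"ty":0,"tz":0.1,"spin":0},{"grip":-1,"tx":0,"ty":0,"tz":0.1,"spin":0},{"grip":-1,"tx":0,"ty":0,"tz":0,"spin":0},{"grip":-1,"tx":0,"ty":0,"tz":0,"spin":0}]'
```

```text
clock: 10.32
tool_pos: [0.5811, -0.2208, 0.12]
eef_rot: [0.325, 0.946, 0.001, 0.0]
contact_force: [-0.1, 3.8, 5.0]
opening: 0.584
finger_force: 55.0
clock: 10.73
tool_pos: [0.5812, -0.2208, 0.1173]
eef_rot: [0.325, 0.946, 0.001, 0.0]
contact_force: [-1.9, 5.0, 7.3]
opening: 0.587
finger_force: 55.0
```

```bash
python3 -m creep '[{"grip":-1,"tx":0.1,"ty":0.1,"tz":0.1,"spin":0},{"grip":-1,"tx":0,"ty":0,"tz":0.1,"spin":0},{"grip":-1,"tx":0,"ty":0,"tz":0.1,"spin":0},{"grip":-1,"tx":0,"ty":0,"tz":0,"spin":0},{"grip":-1,"tx":0,"ty":0,"tz":0,"spin":0}]'
python3 -m creep '[{"grip":-1,"tx":0,"ty":0,"tz":0.1,"spin":0},{"grip":-1,"tx":0,"ty":0,"tz":0.1,"spin":0},{"grip":-1,"tx":0,"ty":0,"tz":0,"spin":0},{"grip":-1,"tx":0,"ty":0,"tz":0,"spin":0}]'
```

```text
clock: 11.15
tool_pos: [0.5812, -0.2205, 0.1148]
eef_rot: [0.326, 0.946, 0.0, 0.001]
contact_force: [-2.1, 2.4, 9.5]
opening: 0.588
finger_force: 55.0
clock: 11.48
tool_pos: [0.5813, -0.2205, 0.1144]
eef_rot: [0.326, 0.946, 0.0, 0.001]
contact_force: [-5.5, 4.8, 19.9]
opening: 0.587
finger_force: 55.0
```

```bash
python3 -m creep '[{"grip":-1,"tx":0.1,"ty":0,"tz":0.1,"spin":0},{"grip":-1,"tx":0,"ty":0,"tz":0,"spin":0},{"grip":-1,"tx":0,"ty":0,"tz":0,"spin":0},{"grip":-1,"tx":0,"ty":0,"tz":0,"spin":0}]'
python3 -m creep '[{"grip":-1,"tx":0,"ty":0,"tz":-0.2,"spin":0},{"grip":-1,"tx":0,"ty":0,"tz":0,"spin":0},{"grip":-1,"tx":0,"ty":0,"tz":0,"spin":0}]'
python3 - <<'E'
from h import *
a,d=optics.snapshot("side");b,e=optics.snapshot("scene")
x=cv2.resize(a[80:200,240:360],(400,400),interpolation=cv2.INTER_CUBIC);y=cv2.resize(b[90:210,160:280],(400,400),interpolation=cv2.INTER_CUBIC)
z=np.clip(np.hstack([x,y]).astype(float)*1.8,0,255).astype(np.uint8)
cv2.imwrite("pics/g5.png",z[:,:,::-1])
E
```

```text
clock: 11.82
tool_pos: [0.5812, -0.2205, 0.1143]
eef_rot: [0.326, 0.945, -0.0, 0.002]
contact_force: [-5.3, 3.9, 25.4]
opening: 0.586
finger_force: 55.0
clock: 12.07
tool_pos: [0.5812, -0.2205, 0.1144]
eef_rot: [0.326, 0.945, -0.0, 0.002]
contact_force: [-1.4, 2.2, 12.6]
opening: 0.585
finger_force: 55.0
```

It's home: z stopped at 0.1144, the height computed for the collar, while the force rose to 25 N. Releasing and withdrawing straight up.

```bash
python3 -m creep '[{"grip":-1,"tx":0,"ty":0,"tz":-0.1,"spin":0},{"grip":1,"tx":0,"ty":0,"tz":0,"spin":0},{"grip":1,"tx":0,"ty":0,"tz":0,"spin":0},{"grip":1,"tx":0,"ty":0,"tz":0,"spin":0},{"grip":1,"tx":0,"ty":0,"tz":0,"spin":0},{"grip":1,"tx":0,"ty":0,"tz":0,"spin":0},{"grip":1,"tx":0,"ty":0,"tz":0,"spin":0}]'
python3 -m creep '[{"grip":1,"tx":0,"ty":0,"tz":-1,"spin":0},{"grip":1,"tx":0,"ty":0,"tz":-1.5,"spin":0},{"grip":1,"tx":0,"ty":0,"tz":-2,"spin":0},{"grip":1,"tx":0,"ty":0,"tz":-3,"spin":0},{"grip":1,"tx":0,"ty":0,"tz":-3,"spin":0},{"grip":1,"tx":0,"ty":0,"tz":-2,"spin":0},{"grip":1,"tx":0,"ty":0,"tz":0,"spin":0},{"grip":1,"tx":0,"ty":0,"tz":0,"spin":0}]'
python3 - <<'E'
from h import *
f=np.load("s0.npz")
for n in("side","scene"):
    a,d=optics.snapshot(n);H=cv2.cvtColor(a,cv2.COLOR_RGB2HSV)
    b=(265,90,330,165) if n=="side" else (185,100,250,185)
    P=cloud(n,d,b);h=H[b[1]:b[3],b[0]:b[2]]
    m=(d[b[1]:b[3],b[0]:b[2]]>0)&(h[...,0]<20)&(h[...,1]>80)&(h[...,2]>25)&(P[...,2]>.1)
    Q=P[m];top=np.percentile(Q[:,2],98)
    T=Q[Q[:,2]>top-.008]; pl=np.linalg.lstsq(np.c_[T[:,:2]-T[:,:2].mean(0),np.ones(len(T))],T[:,2],rcond=None)[0]
    print(n,len(Q),"top98",top.round(4),"median top",np.median(T[:,2]).round(4),"tilt",pl.round(3),cv2.minEnclosingCircle(T[:,:2].astype(np.float32)))
E
```

```text
clock: 12.75
tool_pos: [0.5795, -0.2201, 0.1134]
eef_rot: [0.326, 0.945, -0.0, -0.0]
contact_force: [-0.9, -0.4, 0.6]
opening: 0.992
finger_force: 0.0
clock: 13.42
tool_pos: [0.5804, -0.2201, 0.2404]
eef_rot: [0.326, 0.945, 0.0, 0.002]
contact_force: [0.6, -1.2, -0.6]
opening: 1.001
finger_force: 0.0
side 785 top98 0.1551 median top 0.1531 tilt [ 0.003 -0.061  0.153] ((0.5776975154876709, -0.21516801416873932), 0.025543823838233948)
scene 764 top98 0.1572 median top 0.155 tilt [-0.015 -0.05   0.155] ((0.5829624533653259, -0.21611672639846802), 0.02395186387002468)
```

```bash
python3 - <<'E'
from h import *
f=np.load("s0.npz")
for n,k,b in(("side","b",(305,335,358,402)),("scene","a",(360,295,408,352))):
    def top(I,D,b,zl):
        P=cloud(n,D,b);h=cv2.cvtColor(I,cv2.COLOR_RGB2HSV)[b[1]:b[3],b[0]:b[2]]
        Q=P[(D[b[1]:b[3],b[0]:b[2]]>0)&(h[...,0]<20)&(h[...,1]>80)&(h[...,2]>25)&(P[...,2]>zl)]
        t=np.percentile(Q[:,2],98);T=Q[Q[:,2]>t-.008];c=T[:,:2].mean(0)
        print(n,np.median(T[:,2]).round(4),np.linalg.lstsq(np.c_[T[:,:2]-c,np.ones(len(T))],T[:,2],rcond=None)[0].round(3))
    top(f[k],f["d"+k],b,.02)
    a,d=optics.snapshot(n)
    top(a,d,(265,90,330,165) if n=="side" else (185,100,250,185),.1)
    for nm,c in(("felt",(362,260) if n=="side" else (333,229)),("rub",(232,327) if n=="side" else (286,335))):
        s=np.s_[c[1]-35:c[1]+35,c[0]-25:c[0]+25]
        print(nm,"mean diff",np.abs(a[s].astype(int)-f[k][s]).mean().round(2))
E
```

```text
side 0.074 [-0.005 -0.036  0.074]
side 0.1528 [ 0.006 -0.068  0.152]
felt mean diff 1.42
rub mean diff 1.48
scene 0.0746 [-0.015 -0.022  0.074]
scene 0.1549 [-0.021 -0.058  0.155]
felt mean diff 2.76
rub mean diff 3.15
```

```bash
python3 - <<'E'
from h import *
f=np.load("s0.npz")
def fit(n,D,b,ctr,z):
    P=cloud(n,D,b);Q=P[(D[b[1]:b[3],b[0]:b[2]]>0)&(np.hypot(P[...,0]-ctr[0],P[...,1]-ctr[1])<.018)&(abs(P[...,2]-z)<.012)]
    print(n,len(Q),np.linalg.lstsq(np.c_[Q[:,:2]-ctr,np.ones(len(Q))],Q[:,2],rcond=None)[0].round(4))
for n,k,b,c0,c1 in(("side","b",(305,335,358,402),(.4925,.2445),(.5777,-.2155)),("scene","a",(360,295,408,352),(.496,.2435),(.5825,-.2165))):
    fit(n,f["d"+k],b,c0,.075)
    for _ in range(2):
        a,d=optics.snapshot(n); fit(n,d,(255,80,340,165) if n=="side" else (175,90,260,185),c1,.155)
E
```

```text
side 465 [0.0053 0.005  0.0743]
side 159 [-0.016  -0.0181  0.1536]
side 158 [-0.0022 -0.0332  0.1536]
scene 329 [0.0073 0.001  0.0749]
scene 184 [-0.0084 -0.0017  0.1551]
scene 183 [-0.0093 -0.0222  0.1553]
```

The height matches home (+79 to +80 mm over its bench height), but a tilt of about 1° isn't ruled out. I'll press the top once with the shut fingers to seat it squarely.

```bash
python3 -m creep '[{"grip":-1,"tx":0.1,"ty":0.1,"tz":0,"spin":0},{"grip":-1,"tx":0,"ty":0,"tz":0,"spin":0},{"grip":-1,"tx":0,"ty":0,"tz":0,"spin":0},{"grip":-1,"tx":0,"ty":0,"tz":0,"spin":0},{"grip":-1,"tx":0,"ty":0,"tz":0,"spin":0},{"grip":-1,"tx":0,"ty":0,"tz":0,"spin":0},{"grip":-1,"tx":0,"ty":0,"tz":0,"spin":0},{"grip":-1,"tx":0,"ty":0,"tz":0,"spin":0}]' 20
python3 -m creep '[{"grip":-1,"tx":0,"ty":0,"tz":2,"spin":0},{"grip":-1,"tx":0,"ty":0,"tz":2,"spin":0},{"grip":-1,"tx":0,"ty":0,"tz":2,"spin":0},{"grip":-1,"tx":0,"ty":0,"tz":1,"spin":0},{"grip":-1,"tx":0,"ty":0,"tz":0.3,"spin":0},{"grip":-1,"tx":0,"ty":0,"tz":0,"spin":0},{"grip":-1,"tx":0,"ty":0,"tz":0,"spin":0}]'
```

```text
clock: 14.48
tool_pos: [0.5796, -0.2185, 0.2387]
eef_rot: [0.326, 0.946, 0.0, 0.0]
contact_force: [0.3, 0.2, -0.2]
opening: 0.418
finger_force: 0.0
clock: 15.07
tool_pos: [0.5802, -0.2187, 0.1665]
eef_rot: [0.326, 0.945, 0.0, 0.001]
contact_force: [0.2, 0.6, 0.4]
opening: 0.007
finger_force: 0.0
```

```bash
python3 -m creep '[{"grip":-1,"tx":0,"ty":0,"tz":0.4,"spin":0},{"grip":-1,"tx":0,"ty":0,"tz":0.4,"spin":0},{"grip":-1,"tx":0,"ty":0,"tz":0.2,"spin":0},{"grip":-1,"tx":0,"ty":0,"tz":0.1,"spin":0},{"grip":-1,"tx":0,"ty":0,"tz":0,"spin":0},{"grip":-1,"tx":0,"ty":0,"tz":0,"spin":0}]'
python3 -m creep '[{"grip":-1,"tx":0,"ty":0,"tz":0.1,"spin":0},{"grip":-1,"tx":0,"ty":0,"tz":0.1,"spin":0},{"grip":-1,"tx":0,"ty":0,"tz":0,"spin":0},{"grip":-1,"tx":0,"ty":0,"tz":0,"spin":0}]'
```

```text
clock: 15.57
tool_pos: [0.5797, -0.2185, 0.1555]
eef_rot: [0.326, 0.945, -0.0, 0.0]
contact_force: [-2.2, -0.1, 4.7]
opening: 0.006
finger_force: 2.5
clock: 15.9
tool_pos: [0.5798, -0.2185, 0.1555]
eef_rot: [0.326, 0.945, -0.0, 0.001]
contact_force: [-4.6, 1.3, 17.9]
opening: 0.007
finger_force: 8.8
```

```bash
python3 -m creep '[{"grip":-1,"tx":0,"ty":0,"tz":0.1,"spin":0},{"grip":-1,"tx":0,"ty":0,"tz":0,"spin":0},{"grip":-1,"tx":0,"ty":0,"tz":0,"spin":0}]'
python3 -m creep '[{"grip":-1,"tx":0,"ty":0,"tz":-0.5,"spin":0},{"grip":-1,"tx":0,"ty":0,"tz":-1.5,"spin":0},{"grip":-1,"tx":0,"ty":0,"tz":-3,"spin":0},{"grip":-1,"tx":0,"ty":0,"tz":-3,"spin":0},{"grip":-1,"tx":0,"ty":0,"tz":-1,"spin":0},{"grip":-1,"tx":0,"ty":0,"tz":0,"spin":0},{"grip":-1,"tx":0,"ty":0,"tz":0,"spin":0},{"grip":-1,"tx":0,"ty":0,"tz":0,"spin":0}]'
python3 - <<'E'
from h import *
for n,b,ctr in(("side",(255,80,340,165),(.5777,-.2155)),("scene",(175,90,260,185),(.5825,-.2165))):
    A=[]
    for _ in range(6):
        a,D=optics.snapshot(n);P=cloud(n,D,b);Q=P[(D[b[1]:b[3],b[0]:b[2]]>0)&(np.hypot(P[...,0]-ctr[0],P[...,1]-ctr[1])<.018)&(abs(P[...,2]-.155)<.012)]
        A.append(np.linalg.lstsq(np.c_[Q[:,:2]-ctr,np.ones(len(Q))],Q[:,2],rcond=None)[0])
    print(n,np.mean(A,0).round(4),np.std(A,0).round(4))
E
```

```text
clock: 16.15
tool_pos: [0.5798, -0.2186, 0.1554]
eef_rot: [0.326, 0.945, -0.0, 0.001]
contact_force: [-7.5, 2.5, 23.4]
opening: 0.006
finger_force: 12.0
clock: 16.82
tool_pos: [0.5785, -0.2182, 0.24]
eef_rot: [0.326, 0.946, -0.0, -0.002]
contact_force: [0.0, 0.3, -0.4]
opening: 0.002
finger_force: 0.0
side [-0.0075 -0.0052  0.1535] [0.0038 0.0075 0.0001]
scene [-0.0045 -0.0122  0.1553] [0.0062 0.0077 0.0001]
```

The head is level within the measurement noise, at home height, and nothing is touching it. Handing in.

```bash
python3 -c "
from plant import workorder
print(workorder.finish_job())"
```

```text
the job is handed in; nothing more can be done
None
```

The wooden head is pressed fully home on the collar and holds by friction alone, level within the measurement noise; the felt and rubber heads were left alone, and I handed the job in about 17–18 s into the 48 s limit, with no verdict returned.

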